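# Run the ring gauge down the stud of the round foot

## Robot

A 7-joint arm with a two-finger parallel gripper is mounted at the origin on the work surface. World frame = base frame: x ahead of the robot, y to its left, z up, the work surface at z = 0. Lengths are in m, angles in rad, forces in N, time in s.
With the tool pointing down it reaches from about 0.4 to 0.85 m from the base axis. Payload 4.5 kg.
Tool frame: the origin (TCP) lies at the very end of the fingers, on their centre line; the grasp point (between the pads) lies 19 mm behind it; z points along the fingers, y is the line along which they close (so a half turn about z gives the same grasp; the last joint's range is limited). The gripper opens to 88 mm and grips with 3 to 60 N. Pads are 18 mm wide; open, the fingers measure 123 mm over their backs; the gripper's body (75 mm by 187 mm) begins 45 mm behind the grasp point.
Start: joints at [-1.302, 0.689, -0.195, 1.565, 0.157, 0.902, -0.215], TCP at [0.145, 0.608, 0.239] pointing down, gripper open.
Joint ranges: [-3.01, 3.01], [-0.46, 2.08], [-1.47, 1.51], [0.13, 2.56], [-1, 4.14], [0.04, 2.09], [-2.66, 2.66]. Speed limits (rad/s): [2.57, 2.57, 3.14, 3.14, 3.14, 3.14, 3.14].

## Interface

Orientations are given as a unit quaternion [w, x, y, z].
In Python, from station import arm, cams gives the robot as it stands.
- The arm moves only by the shell command python3 -m crank 'ROWS' [OPENING]. ROWS is JSON, a list of rows, each a list of 6 numbers: the shift along the tool's x, y, z each as a share of 30 cm, from -1 to 1, then the turn, a rotation vector about the tool's x, y, z each as a share of 120 degrees, from -1 to 1. In form: [[dx, dy, dz, ax, ay, az], ...]. A call has 1 to 5 rows; each row shifts and turns the commanded pose from where the row before left it, along the tool's axes as they then stand; what a row does not reach is not made up. A row lasts 1/12 s, in which the tool goes at most 41.7 mm and 7.16 degrees, less where a joint would pass 70% of its speed; a pose out of reach is approached as far as the arm can. A call with a number of a shift or a turn outside -1 to 1 is refused whole. A call with a gripper value outside its range is refused whole. OPENING is the opening, from 0 (shut) to 1 (fully open), set as the call begins (- or left out, the last holds). The fingers move at their own pace and stop on an object; the grip force is fixed at half the most. Time passes only in rows, so rows that do not move let the fingers close. It gives the time, the measured TCP pose, the force, the opening and the grip force at its end, in the units of the state.
- arm.observe(): the state, without advancing time (a new reading comes with each control period).
- cams.capture(name): name is "scene" or "top"; returns the picture (400x640x3 uint8, red, green, blue); there is no depth.
- cams.camera_model(name): a dict with "vfov" (degrees; the focal length in pixels is half the picture's height over the tangent of half this angle, whatever the lens; pixels are square), "cx", "cy" (the principal point, pixels), "world_to_cam" (4x4, takes a point from world to camera coordinates). Camera axes: x right, y down, z forward; pixel columns grow to the right and rows downward; lengths in m; the calibration is good to about 2 mm. A picture is of the moment at which its call begins. camera_model takes no time and is no camera call.
- arm.sign_off(): hands the job in; it is judged then, once.
The state is a dict: "clock": time; "joint_pos": joint angles; "joint_vel": joint speeds; "effort": joint torques, N m; "tcp_pos": TCP position; "ee_rot": TCP orientation; "force": force on the tool from outside, world axes, zero at the start; "ft_torque": the same for the moment, N m; "opening": finger opening in m; "grasp_force": force on a finger pad.
Only numpy, scipy, OpenCV 4.12 (cv2) and the standard library are available. Lean on these libraries where they do the work, as an engineer would, in place of code of your own. Each camera call takes 0.05 s, during which the arm holds its last target. There are 200 camera calls.

## Task

Three small wooden feet are fixed to the desk, each with a threaded brass stud on which a steel ring gauge has been started. Grip the gauge on the round foot and screw it down clockwise (seen from above), roughly a quarter turn, until it comes up firm against the brass collar; then let go. Leave the gauges on the square and the six-sided foot as they are.

Things in the scene. Friction and masses are not known exactly. Their poses are not given: they have to be found in the camera images.
- round (a joint): turn of the gauge on the round foot, rad; grows as it is screwed down, clockwise seen from above. It starts at 0 to 0.45 and stops hard at 1.57, seated on the collar, its dark line then pointing to the short black line on the foot's top. Even drag of 0.05 N m before the stop; stays where it is left. Thread lead 8 mm per turn: it sinks at most 2 mm.
- round_grip (a point): centre of the steel ring gauge on the round foot (90 mm across), on the stud's axis at half its height, 65 mm above the desk when seated, up to 67 before. The gauge is 20 mm tall, 44 mm across, with two opposite flat faces 22 mm long, 45 mm apart, which look along this point's +y and -y; +x points to the dark line on its top; z is up. The frame turns with the gauge.
- square_mark (a point): a bystander: outer end of the dark line on the top of the gauge on the square foot (78 mm square), 22 mm from the stud's axis. All three have the same gauge and stud: the foot's top is 25 mm above the desk, a brass collar 26 mm across stands on it up to 55 mm, the 16 mm stud ends at 97 mm.
- hexa_mark (a point): a bystander: outer end of the dark line on the top of the gauge on the six-sided foot (94 mm across corners), 22 mm from the stud's axis.

How it is judged:
By the outcome, as a careful person would: the job done as asked, in the order asked, and still so for the second after the job is handed in, with the robot touching nothing.
It also fails if it takes over 29 s, if anything falls off the work surface, if the arm or the gripper's body presses on something with over 40 N, if the wrist force passes 120 N, or if a joint passes its speed limit or range.

## Working session

There is one attempt and no reset: what is moved stays moved. The work goes in short steps, Python scripts to look and compute and a shell command to move; the robot and the scene stay as the last step left them, time stands still between calls to the robot, and variables do not carry over. Pictures are saved under pics/ and viewed, at most 10 in all, crops included, and the job is handed in when it is done.

```bash
mkdir -p pics; ls; python3 - <<'E'
from station import arm,cams
import cv2
for n in("top","scene"):
    cv2.imwrite(f"pics/{n}0.png",cams.capture(n)[:,:,::-1]); print(cams.camera_model(n))
s=arm.observe();print(s)
E
```

```text
pics
{'vfov': 48.551934230746, 'cx': 319.7581287580538, 'cy': 194.11307689061366, 'world_to_cam': array([[ 0.02646725, -0.9986004 ,  0.04578992, -0.01967836],
       [-0.9913164 , -0.03212127, -0.12751477,  0.56808784],
       [ 0.12880713, -0.04201733, -0.99077912,  0.73021429],
       [ 0.        ,  0.        ,  0.        ,  1.        ]])}
{'vfov': 53.92915468665937, 'cx': 317.91525915917265, 'cy': 198.8409594940947, 'world_to_cam': array([[-0.04765621,  0.99873797,  0.01585428,  0.02660328],
       [ 0.76719583,  0.04676274, -0.63970603, -0.378695  ],
       [-0.63964009, -0.01832262, -0.76845614,  1.20478453],
       [ 0.        ,  0.        ,  0.        ,  1.        ]])}
{'clock': 0.1, 'joint_pos': array([-1.30219319,  0.68985962, -0.19450692,  1.56622253,  0.15729988,
        0.90247545, -0.21506992]), 'joint_vel': array([ 6.39445857e-05, -1.39759410e-03,  4.86872709e-04, -5.03796369e-03,
        1.04482889e-03, -9.13478677e-04, -4.50295544e-04]), 'effort': array([-3.06065980e-03, -5.28506362e+01, -1.27146296e+00, -1.53839743e+01,
       -5.25541103e-02,  1.96498549e-03,  3.50265123e-05]), 'tcp_pos': array([0.1453274 , 0.60730564, 0.23801982]), 'ee_rot': array([-3.06823140e-05,  1.17085345e-01,  9.93121544e-01, -7.87243117e-04]), 'force': array([-0.18099777, -1.09235046,  0.19303369]), 'ft_torque': array([0.00444277, 0.02269713, 0.04911584]), 'grasp_force': 0.0, 'opening': 0.08801180271607917}
```

View pics/top0.png

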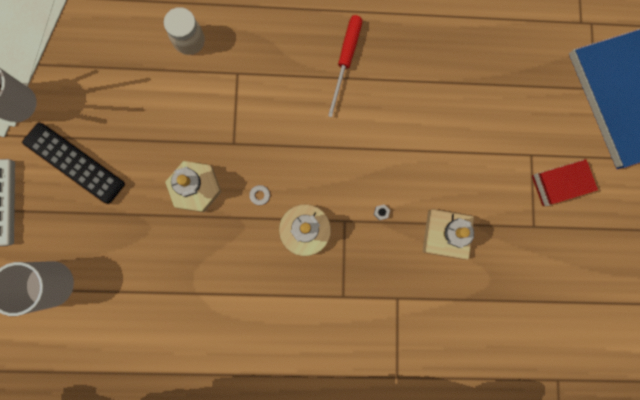

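View pics/scene0.png

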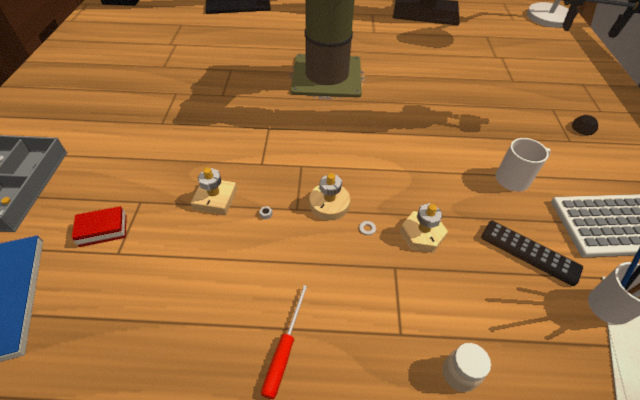

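The top view shows the round foot at about (305,230), hexagonal at (190,185) and square at (452,234). In the scene view, the round one is at (330,195). I'll zoom in on it.

```bash
python3 - <<'E'
import cv2,numpy as np
t=cv2.imread("pics/top0.png");s=cv2.imread("pics/scene0.png")
a=cv2.resize(t[200:260,275:335],(480,480),interpolation=cv2.INTER_CUBIC)
b=cv2.resize(s[170:220,300:340+15],(440,400),interpolation=cv2.INTER_CUBIC)
b=cv2.copyMakeBorder(b[:, :310],0,80,0,0,cv2.BORDER_CONSTANT)
cv2.imwrite("pics/z0.png",np.hstack([a,b]))
E
```

```text
(no output)
```

View pics/z0.png

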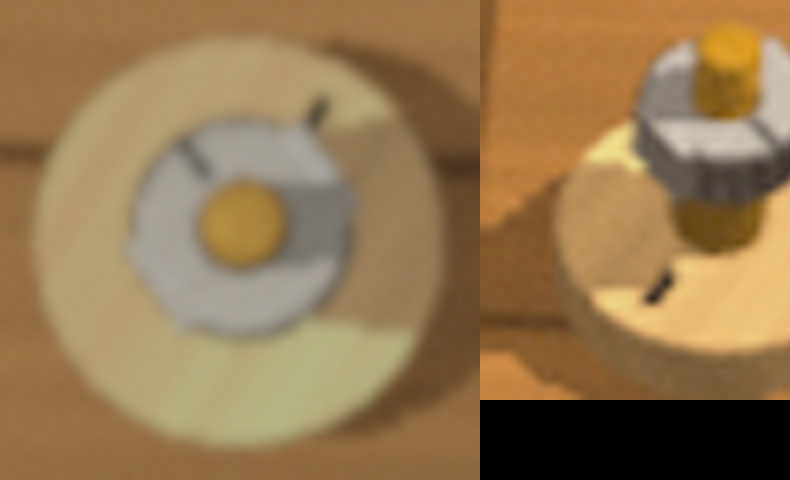

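The crop shows:
- **Foot circle:** centred at about (239,241).
- **Gauge top:** centred at about (240,228).
- **Gauge line:** runs from (208,176) to (182,142).
- **Foot mark:** runs from (309,128) to (325,98).

```bash
cat > h.py <<'E'
from station import arm,cams
import numpy as np
from scipy.spatial.transform import Rotation as R
def unproj(n,uv,z):
    m=cams.camera_model(n);T=m["world_to_cam"];f=200/np.tan(np.radians(m["vfov"]/2))
    r=T[:3,:3].T@np.array([(uv[0]-m["cx"])/f,(uv[1]-m["cy"])/f,1]);c=-T[:3,:3].T@T[:3,3]
    return c+r*(z-c[2])/r[2]
def proj(n,p):
    m=cams.camera_model(n);f=200/np.tan(np.radians(m["vfov"]/2));T=m["world_to_cam"];q=T[:3,:3]@p+T[:3,3]
    return np.array([m["cx"]+f*q[0]/q[2],m["cy"]+f*q[1]/q[2]])
def rot(): 
    return R.from_quat(arm.observe()["ee_rot"],scalar_first=True)
E
python3 - <<'E'
from h import *
c=lambda u,v:(275+(u+.5)/8-.5,200+(v+.5)/8-.5)
d=lambda u,v:(300+(u-480+.5)/8-.5,170+(v+.5)/8-.5)
F=unproj("top",c(239,241),.025);G=unproj("top",c(240,228),.0765);S=unproj("top",c(242,223),.097)
print(F,G,S, "scene stud",unproj("scene",d(729,40),.097))
C=(F+G+S)/3
for n,p in dict(foot_in=(c(309,128),.025),foot_out=(c(325,98),.025),line_in=(c(208,176),.0765),line_out=(c(182,142),.0765)).items():
    w=unproj("top",*p);v=(w-C)[:2];print(n,w,np.hypot(*v),np.degrees(np.arctan2(v[1],v[0])))
for n,(a,b,z) in dict(foot=(c(309,128),c(325,98),.025),line=(c(208,176),c(182,142),.0765)).items():
    v=unproj("top",b,z)-unproj("top",a,z);print(n,"dir",np.degrees(np.arctan2(v[1],v[0])))
Rm=rot().as_matrix();print(Rm.round(3));
E
```

```text
[0.5068529  0.02150824 0.025     ] [0.50700163 0.02190551 0.0765    ] [0.50693152 0.02175226 0.097     ] scene stud [0.50835907 0.02225648 0.097     ]
foot_in [0.53187143 0.00701682 0.025     ] 0.028954841669203438 -30.521792695056902
foot_out [0.53853816 0.00370963 0.025     ] 0.03638137969732209 -29.676259414501853
line_in [0.51734404 0.02871786 0.0765    ] 0.012546779626616612 33.8886988770898
line_out [0.52409182 0.0342122  0.0765    ] 0.021226827944441508 36.04464981281895
foot dir -26.384809240710744
line dir 39.15404354991703
[[-0.973  0.233 -0.   ]
 [ 0.233  0.973 -0.002]
 [-0.    -0.002 -1.   ]]
```

```bash
python3 -m crank '[[-0.0814,-0.0808,0,0,0,0],[-0.0814,-0.0808,0,0,0,0],[-0.0814,-0.0808,0,0,0,0],[-0.0814,-0.0808,0,0,0,0],[-0.0814,-0.0808,0,0,0,0]]' 1
python3 -m crank '[[-0.0814,-0.0808,0,0,0,0],[-0.0814,-0.0808,0,0,0,0],[-0.0814,-0.0808,0,0,0,0],[-0.0814,-0.0808,0,0,0,0],[-0.0814,-0.0808,0,0,0,0]]'; python3 -c "
from h import *;print(arm.observe()['joint_pos'])"
```

```text
clock: 0.52
tcp_pos: [0.2365, 0.4598, 0.2384]
ee_rot: [-0.0, 0.117, 0.993, -0.0]
force: [1.1, -0.2, -1.1]
opening: 0.0884
grasp_force: 0.0
clock: 0.93
tcp_pos: [0.327, 0.3137, 0.2386]
ee_rot: [-0.0, 0.117, 0.993, -0.0]
force: [1.1, 0.3, -0.0]
opening: 0.0878
grasp_force: 0.0
[-0.70398975  0.47696824 -0.24145964  2.06097343  0.18894701  0.62441584
  0.26303245]
```

```bash
python3 -m crank '[[-0.0814,-0.0808,0,0,0,0],[-0.0814,-0.0808,0,0,0,0],[-0.0814,-0.0808,0,0,0,0],[-0.0814,-0.0808,0,0,0,0],[-0.0814,-0.0808,0,0,0,0]]'
python3 -m crank '[[-0.0814,-0.0808,0,0,0,0],[-0.0814,-0.0808,0,0,0,0],[-0.0814,-0.0808,0,0,0,0],[-0.0814,-0.0808,0,0,0,0],[-0.0814,-0.0808,0,0,0,0]]'
python3 -m crank '[[0,0,0,0,0,-0.051],[0,0,0,0,0,-0.051],[0,0,0,0,0,-0.051],[0,0,0,0,0,-0.051]]'
python3 -m crank '[[0,0,0,0,0,-0.051],[0,0,0,0,0,-0.051],[0,0,0,0,0,-0.051],[0,0,0,0,0,-0.051],[0,0,0,0,0,0]]'
cat > st.py <<'E'
from h import *
import sys
s=arm.observe();M=rot().as_matrix();C=np.array([.5073,.0219,float(sys.argv[1])])
print(s['clock'],s['joint_pos'].round(3),s['tcp_pos'].round(4),s['force'].round(2),s['ft_torque'].round(3),s['opening'],s['grasp_force'])
print("ydeg",np.degrees(np.arctan2(M[1,1],M[0,1])),"z",M[:,2].round(4),"shift share to go",((M.T@(C-s['tcp_pos']))/.3).round(4))
E
python3 st.py 0.048
```

```text
clock: 1.35
tcp_pos: [0.4175, 0.1674, 0.2386]
ee_rot: [-0.0, 0.117, 0.993, -0.0]
force: [0.7, 0.2, 0.4]
opening: 0.088
grasp_force: 0.0
clock: 1.77
tcp_pos: [0.508, 0.021, 0.2385]
ee_rot: [-0.0, 0.117, 0.993, -0.0]
force: [1.0, 1.0, 0.0]
opening: 0.0883
grasp_force: 0.0
clock: 2.1
tcp_pos: [0.5074, 0.0224, 0.2384]
ee_rot: [-0.0, -0.098, 0.995, 0.0]
force: [0.3, 0.6, -0.5]
opening: 0.0884
grasp_force: 0.0
clock: 2.52
tcp_pos: [0.5073, 0.0225, 0.2383]
ee_rot: [-0.0, -0.306, 0.952, 0.0]
force: [-0.1, -0.8, -0.5]
opening: 0.0881
grasp_force: 0.0
2.5167 [ 0.203  0.577 -0.535  1.903  0.41   0.772  1.632] [0.5073 0.0225 0.2383] [-0.14 -0.76 -0.55] [0.037 0.014 0.006] 0.08805785535809288 0.0
ydeg 125.64664920212181 z [-9.e-04  3.e-04 -1.e+00] shift share to go [ 0.0009 -0.0021  0.6344]
```

```bash
python3 -m crank '[[0,-0.002,0.08,0,0,0],[0,0,0.08,0,0,0],[0,0,0.08,0,0,0],[0,0,0.08,0,0,0],[0,0,0.08,0,0,0]]'
python3 -m crank '[[0,0,0.07,0,0,0],[0,0,0.07,0,0,0],[0,0,0.06,0,0,0],[0,0,0.034,0,0,0],[0,0,0,0,0,0]]'; python3 st.py 0.048
python3 - <<'E'
from h import *
import cv2
t=cams.capture("top");s=cams.capture("scene")
cv2.imwrite("pics/g.png",np.hstack([cv2.resize(t[170:290,245:365],(400,400)),cv2.resize(s[120:240,270:390],(400,400))])[:,:,::-1])
E
```

```text
clock: 2.93
tcp_pos: [0.5079, 0.0221, 0.1176]
ee_rot: [0.0, -0.303, 0.953, 0.0]
force: [0.3, -0.3, 1.3]
opening: 0.0884
grasp_force: 0.0
clock: 3.35
tcp_pos: [0.5067, 0.0222, 0.0465]
ee_rot: [-0.002, -0.304, 0.953, 0.0]
force: [0.8, -0.5, 0.7]
opening: 0.0881
grasp_force: 0.0
3.35 [ 0.014  0.878 -0.245  2.043  0.677  0.304  1.389] [0.5067 0.0222 0.0465] [ 0.79 -0.55  0.66] [ 0.04   0.026 -0.024] 0.0881283107814859 0.0
ydeg 125.38987645075908 z [-0.0036 -0.0011 -1.    ] shift share to go [-0.001 -0.002 -0.005]
```

View pics/g.png

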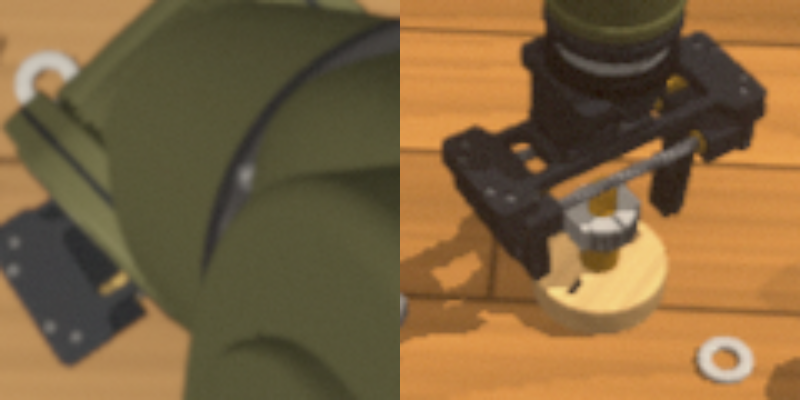

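The fingers straddle the gauge, which sits at crop (600,220), with its flats facing the pads. Closing now.

```bash
python3 -m crank '[[0,0,-0.004,0,0,0],[0,0,0,0,0,0],[0,0,0,0,0,0],[0,0,0,0,0,0],[0,0,0,0,0,0]]' 0; python3 -m crank '[[0,0,0,0,0,0],[0,0,0,0,0,0],[0,0,0,0,0,0],[0,0,0,0,0,0]]'; python3 st.py 0.048
```

```text
clock: 3.87
tcp_pos: [0.5082, 0.0222, 0.0501]
ee_rot: [0.0, -0.305, 0.952, -0.0]
force: [-0.6, -0.8, -0.0]
opening: 0.0568
grasp_force: 0.0
clock: 4.2
tcp_pos: [0.5076, 0.0231, 0.0498]
ee_rot: [0.0, -0.305, 0.952, 0.001]
force: [-1.5, 2.0, 3.4]
opening: 0.0445
grasp_force: 29.9
4.2 [ 0.017  0.872 -0.251  2.043  0.675  0.308  1.393] [0.5076 0.0231 0.0498] [-1.54  2.04  3.37] [ 0.634  0.414 -0.025] 0.04453277038857814 29.881209824234247
ydeg 125.55686630450643 z [-3.e-04  1.e-03 -1.e+00] shift share to go [ 0.0033 -0.0026  0.006 ]
```

```bash
python3 -m crank '[[0,0,0.0003,0,0,0.03],[0,0,0.0003,0,0,0.03],[0,0,0.0003,0,0,0.03],[0,0,0.0003,0,0,0.03],[0,0,0.0003,0,0,0.03]]'; python3 st.py 0.048;  python3 -m crank '[[0,0,0.0003,0,0,0.03],[0,0,0.0003,0,0,0.03],[0,0,0.0003,0,0,0.03],[0,0,0.0003,0,0,0.03],[0,0,0.0003,0,0,0.03]]'; python3 st.py 0.048; python3 -m crank '[[0,0,0.0003,0,0,0.03],[0,0,0.0003,0,0,0.03],[0,0,0.0003,0,0,0.03],[0,0,0.0003,0,0,0.03],[0,0,0,0,0,0]]'; python3 st.py 0.048
```

```text
clock: 4.62
tcp_pos: [0.5078, 0.0228, 0.0494]
ee_rot: [-0.0, -0.151, 0.989, 0.0]
force: [-1.0, 1.8, 3.2]
opening: 0.0446
grasp_force: 29.9
4.6167 [-0.022  0.868 -0.186  2.044  0.544  0.276  1.204] [0.5078 0.0228 0.0494] [-1.04  1.75  3.2 ] [0.387 0.365 0.114] 0.044609139707331734 29.898204412311316
ydeg 107.37452816495605 z [-2.e-04  5.e-04 -1.e+00] shift share to go [ 0.0024 -0.0023  0.0045]
clock: 5.03
tcp_pos: [0.5079, 0.0224, 0.049]
ee_rot: [-0.0, 0.006, 1.0, 0.0]
force: [-1.4, 1.2, 4.2]
opening: 0.0447
grasp_force: 29.9
5.0333 [-0.056  0.867 -0.129  2.046  0.405  0.252  1.026] [0.5079 0.0224 0.049 ] [-1.4   1.19  4.18] [0.276 0.244 0.068] 0.044742582401113395 29.898460004478693
ydeg 89.35538170206199 z [-1.e-04  0.e+00 -1.e+00] shift share to go [ 0.0019 -0.0017  0.0032]
clock: 5.45
tcp_pos: [0.5078, 0.0221, 0.0486]
ee_rot: [-0.0, 0.13, 0.991, -0.0]
force: [-1.7, 0.4, 3.8]
opening: 0.0446
grasp_force: 29.9
5.45 [-0.081  0.867 -0.089  2.047  0.291  0.239  0.888] [0.5078 0.0221 0.0486] [-1.66  0.37  3.8 ] [ 0.134  0.223 -0.11 ] 0.04462280818399681 29.8583110794425
ydeg 75.0066358097784 z [-2.e-04 -5.e-04 -1.e+00] shift share to go [ 0.0015 -0.0012  0.0021]
```

```bash
python3 -m crank '[[0,0,0.0002,0,0,0.02],[0,0,0.0002,0,0,0.02],[0,0,0.0002,0,0,0.02],[0,0,0.0002,0,0,0.02],[0,0,0,0,0,0]]'; python3 st.py 0.048;  python3 -m crank '[[0,0,0.0002,0,0,0.015],[0,0,0.0002,0,0,0.015],[0,0,0,0,0,0]]'; python3 st.py 0.048
```

```text
clock: 5.87
tcp_pos: [0.5078, 0.022, 0.0484]
ee_rot: [-0.0, 0.214, 0.977, -0.0]
force: [-1.7, 0.7, 5.3]
opening: 0.0445
grasp_force: 29.9
5.8667 [-0.096  0.867 -0.063  2.048  0.212  0.232  0.796] [0.5078 0.022  0.0484] [-1.69  0.66  5.29] [ 0.045  0.322 -0.024] 0.04454682409941401 29.85804023221135
ydeg 65.32490364017004 z [-3.e-04 -5.e-04 -1.e+00] shift share to go [ 0.0014 -0.0009  0.0012]
clock: 6.12
tcp_pos: [0.5078, 0.0219, 0.0483]
ee_rot: [-0.0, 0.244, 0.97, -0.0]
force: [-1.5, -0.4, 5.9]
opening: 0.0446
grasp_force: 29.9
6.1167 [-0.101  0.868 -0.054  2.049  0.183  0.23   0.763] [0.5078 0.0219 0.0483] [-1.46 -0.41  5.89] [ 0.003  0.343 -0.076] 0.04460149246544856 29.85998349264264
ydeg 61.74832535862219 z [-3.e-04 -5.e-04 -1.e+00] shift share to go [ 0.0014 -0.0007  0.001 ]
```

```bash
python3 -m crank '[[0,0,0,0,0,0.015],[0,0,0,0,0,0.015],[0,0,0,0,0,0]]'; python3 st.py 0.048
```

```text
clock: 6.37
tcp_pos: [0.5077, 0.0218, 0.0482]
ee_rot: [-0.0, 0.274, 0.962, -0.0]
force: [-1.6, -0.3, 5.4]
opening: 0.0447
grasp_force: 29.9
6.3667 [-0.107  0.868 -0.045  2.049  0.154  0.228  0.729] [0.5077 0.0218 0.0482] [-1.57 -0.33  5.41] [-0.     0.284  0.136] 0.044740601282531677 29.935095570981503
ydeg 58.18944030869929 z [-4.e-04 -6.e-04 -1.e+00] shift share to go [ 0.0013 -0.0006  0.0008]
```

```bash
python3 -m crank '[[0,0,0,0,0,0.015],[0,0,0,0,0,0]]' >/dev/null; python3 st.py 0.048;python3 -m crank '[[0,0,0,0,0,0.015],[0,0,0,0,0,0]]'>/dev/null; python3 st.py 0.048
```

```text
6.5333 [-0.11   0.868 -0.041  2.049  0.141  0.228  0.714] [0.5077 0.0218 0.0482] [-2.27 -0.21  4.93] [-0.147  0.34   0.688] 0.04487639049971983 30.255910400301218
ydeg 56.53222231450084 z [-5.e-04 -8.e-04 -1.e+00] shift share to go [ 0.0013 -0.0005  0.0008]
6.7 [-0.112  0.868 -0.036  2.049  0.127  0.227  0.698] [0.5077 0.0218 0.0482] [-1.17 -1.42  5.45] [-0.329  0.347  1.241] 0.044981652426126596 30.737881454697344
ydeg 54.86803499710103 z [-5.e-04 -1.e-03 -1.e+00] shift share to go [ 0.0013 -0.0005  0.0007]
```

Torque has risen to 1.24 N m at about 58°, so it's seated. Releasing with the preload on, so the gauge isn't dragged back, then backing straight up.

```bash
python3 -m crank '[[0,0,0,0,0,0],[0,0,0,0,0,0],[0,0,0,0,0,0],[0,0,0,0,0,0],[0,0,0,0,0,0]]' 1; python3 -m crank '[[0,0,0,0,0,0],[0,0,0,0,0,0],[0,0,0,0,0,0],[0,0,0,0,0,0],[0,0,0,0,0,0]]';python3 st.py 0.2
python3 - <<'E'
from h import *
import cv2
cv2.imwrite("pics/r.png",cv2.resize(cams.capture("scene")[140:220,280:380],(750,600))[:,:,::-1])
E
```

```text
clock: 7.12
tcp_pos: [0.508, 0.0223, 0.0479]
ee_rot: [-0.0, 0.303, 0.953, 0.0]
force: [-0.2, -0.8, 0.3]
opening: 0.0759
grasp_force: 0.0
clock: 7.53
tcp_pos: [0.508, 0.0223, 0.0481]
ee_rot: [0.0, 0.303, 0.953, 0.0]
force: [-0.1, 0.3, 0.0]
opening: 0.0882
grasp_force: 0.0
7.5333 [-0.112  0.868 -0.037  2.049  0.125  0.226  0.697] [0.508  0.0223 0.0481] [-0.13  0.35  0.01] [-0.035 -0.053 -0.009] 0.088185324613893 0.0
ydeg 54.70841304235268 z [ 1.e-04  1.e-04 -1.e+00] shift share to go [ 0.001  -0.0024 -0.5064]
```

View pics/r.png

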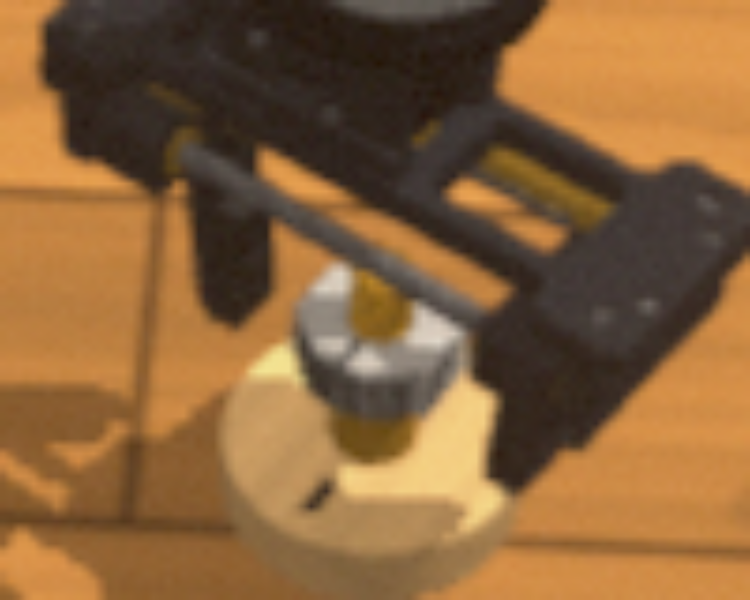

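The fingers are open and clear. The gauge line, at about (355,348), points towards the foot mark at (318,494). Lifting and moving aside to check from above.

```bash
python3 -m crank '[[0,0,-0.04,0,0,0],[0,0,-0.08,0,0,0],[0,0,-0.1,0,0,0],[0,0,-0.1,0,0,0],[0,0,-0.1,0,0,0]]'; python3 -m crank '[[0,0,-0.1,0,0,0],[0,-0.05,-0.1,0,0,0],[0.08,-0.08,0,0,0,0],[0.09,-0.09,0,0,0,0],[0.09,-0.09,0,0,0,0]]'; python3 -m crank '[[0.09,-0.09,0,0,0,0],[0.09,-0.09,0,0,0,0],[0.09,-0.09,0,0,0,0],[0.05,-0.05,0,0,0,0],[0,0,0,0,0,0]]'
python3 - <<'E'
from h import *
import cv2
t=cams.capture("top");s=cams.capture("scene")
cv2.imwrite("pics/f.png",np.hstack([cv2.resize(t[200:260,275:335],(480,480),interpolation=2),np.vstack([cv2.resize(s[165:225,300:340+0],(320,480),interpolation=2)])])[:,:,::-1])
E
```

```text
clock: 8.0
tcp_pos: [0.5075, 0.0222, 0.1753]
ee_rot: [-0.0, 0.303, 0.953, -0.0]
force: [1.0, 0.0, -0.3]
opening: 0.0878
grasp_force: 0.0
clock: 8.42
tcp_pos: [0.3896, -0.0089, 0.2346]
ee_rot: [0.001, 0.303, 0.953, 0.0]
force: [-0.4, -0.4, 0.0]
opening: 0.0882
grasp_force: 0.0
clock: 8.83
tcp_pos: [0.2583, -0.0319, 0.2355]
ee_rot: [0.002, 0.304, 0.953, 0.001]
force: [-0.3, 0.1, -0.4]
opening: 0.0878
grasp_force: 0.0
```

View pics/f.png

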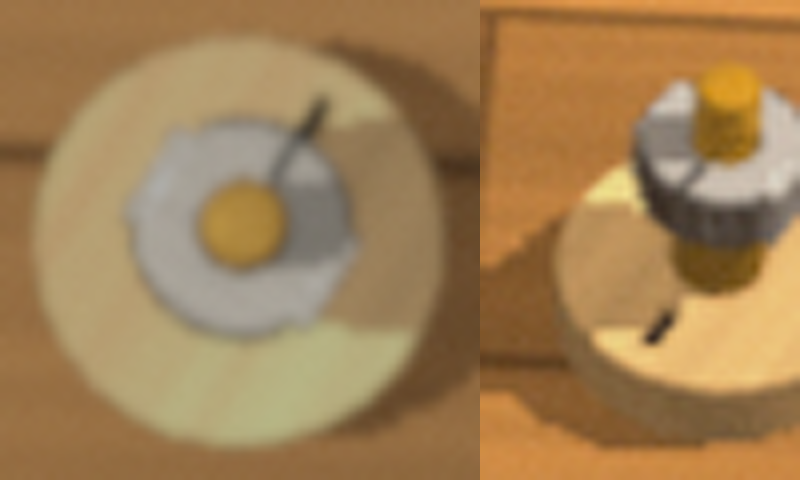

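In the top crop, the gauge line runs from (272,180) to about (300,141) and meets the foot mark, (309,128) to (325,98). I'll check the angle.

```bash
python3 - <<'E'
from h import *
c=lambda u,v:(275+(u+.5)/8-.5,200+(v+.5)/8-.5)
C=np.array([.507,.0218])
for a in[(c(272,180),.075),(c(286,160),.075),(c(300,141),.075),(c(317,113),.025)]:
    v=unproj("top",*a)[:2]-C;print(np.degrees(np.arctan2(v[1],v[0])),np.hypot(*v))
E
```

```text
-31.406222140473297 0.0117328194240631
-31.966070108488324 0.016702571702138697
-32.572940385253816 0.021513027193830643
-30.23242727822666 0.03264233054800577
```

The gauge line agrees with the foot mark to within about 2°, which is as fine as the picture can show, and the stop torque was clear. Handing in.

```bash
python3 -c "
from station import arm
print(arm.sign_off())"
```

```text
the job is handed in; nothing more can be done
None
```

The gauge on the round foot is screwed down firm against its collar (stop torque about 1.2 N m, its line within about 2° of the foot mark) and released; I left the other two gauges alone, and the job was handed in at about 9 s.

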